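Quick spin in the microcentrifuge

TASK

Give the loaded tubes in the microcentrifuge a quick spin: press the right-hand end of its rocker switch down to turn it on, then push the lid shut until its catch holds it, then press the oblong short-spin key and keep it pressed - the machine spins only while that key is held, so finish with it still held fully down. Use pushes only: leave the round key alone, and do not pick up or disturb the things lying around.

Things in the scene. Friction and masses are not known exactly. Their poses are not given: they have to be found in the camera images.
- centrifuge: Small white bench microcentrifuge, fixed, 232 mm deep, 184 wide, 117 high with its lid shut; place and heading vary. Origin: centre of its footprint on the bench; x from front to back, y to its left, z up. Its front 75 mm is a grey panel rising to the back at 0.20 rad, 54 to 72 mm above the bench: oblong key front left, round key front centre, rocker right, catch paddle in the middle by the lid.
- rocker (a joint): Black rocker switch, 28 mm long across the machine (along y) and 18 mm wide, on the right of the panel, tilting about an axis that runs up the panel. Value in rad: 0 = off (its right end stands up), 0.34 = on (right end fully down, its left end then stands up). It stays where it is left; about 2.5 N on the end tips it.
- rocker_end (a point): Point on the upper face of the rocker's right end, 12.5 mm from its axis; moves with the rocker, going down about 4 mm from off to on.
- lid (a joint): Grey lid with a clear window, hinged at the back. Rad: 0 = shut, grows as it opens, at most 1.05; starts open. The hinge holds it where it is left; near shut a spring lifts it. Pushed fully down (below about 0.01) it snaps under a sprung hook at the front; about 5 N on the pad does it. Let go, a caught lid stays at 0.01 to 0.02; one not caught springs up past 0.1.
- lid_pad (a point): Ribbed thumb pad on the outer (upper) face of the lid, middle of its front edge: the place to push, 15 mm behind the lid's front edge, 142 mm from the hinge axis. x of its frame points along the lid towards the hinge, z out of the lid's outer face.
- lid_hinge (a point): Point on the lid's hinge axis, at the middle of the machine's back, 108 mm above the bench; the axis runs along the machine's y. With the lid shut the pad lies 142 mm in front of it and 9 mm higher.
- short_key (a joint): Oblong grey short-spin key. Value in m: 0 = up, 0.005 = fully pressed, square to the panel. Spring return: about 2 N to start, 5 N fully down.
- short_key_top (a point): Centre of the top face of the oblong key (26 mm across the machine, 16 mm up the panel), which stands 7.5 mm above the panel when up and 2.5 mm when pressed. z of its frame is square to the panel, outwards.
- round_key (a joint): Round grey key (timed run), to be left alone. Value in m: 0 = up, 0.005 = fully pressed.
- round_key_top (a point): Centre of the top face of the round key, 18 mm in diameter, 52 mm to the right of the oblong key.
- vial: Sample vial with a cap standing on the bench to the left of the machine, 24 mm in diameter, 50 mm high; origin at the centre of its foot. A bystander.
- slip_box: Small box of cover slips, 31 x 31 x 14 mm, on the bench to the left of the machine; origin at the centre of its underside. A bystander.
- ball_pen: Ball pen 145 mm long, 9 mm thick, lying on the bench in front of the machine, roughly along its front; origin under its middle. A bystander.
- paddle (a point): Top of the black paddle, 38 mm wide and 21 mm long, in the middle of the panel in front of the lid: it is one piece with the lid catch. Pressing it lets a shut lid spring up again, so keep off it; it dips by itself as the lid snaps in.
- microscope: Binocular microscope standing fixed on the bench to the left of and behind the centrifuge, 271 mm deep, 166 wide, 350 high; origin at the centre of its foot. An obstacle: with the desk lamp to its left (about 0.4 m high) it stands between the far left of the bench and the centrifuge, so come in along the bench's front edge or high above them.

How it is judged:
By the outcome, as a careful person would: the job done as asked, in the order asked, and still so for the second after the job is handed in, while the arm keeps its last pose, push and grip.
It also fails if it takes over 51 s, if anything falls off the work surface, if the arm or the gripper's body presses on something with over 40 N, if the wrist force passes 120 N, or if a joint passes its speed limit or range.

ROBOT

A 7-joint arm with a two-finger parallel gripper is mounted at the origin on a cart in front of the work surface, level with it; the furniture and walls round the work are solid. World frame = base frame: x ahead of the robot, y to its left, z up, the work surface at z = 0. Lengths are in m, angles in rad, forces in N, time in s.
With the tool pointing down it reaches from about 0.425 to 0.875 m from the base axis. Payload 9.9 kg.
Tool frame: the origin (TCP) lies midway between the tips of the shut fingers; the grasp point (between the pads) lies 19 mm behind it; z points along the fingers, y is the direction in which the jaws open and shut (so a half turn about z gives the same grasp; the last joint's range is limited). The gripper opens to 85 mm and grips with 20 to 120 N. Pads are 22 mm wide; open, the fingers measure 114 mm over their backs; the gripper's body (76 mm by 85 mm) begins 54 mm behind the grasp point. The pads swing forward as they close: fully open they stand 13 mm farther back than shut.
Start: joints at [1.114, 0.576, 0.025, 1.437, -0.015, 1.129, -0.057], TCP at [0.246, -0.629, 0.231] pointing down, gripper open.
Joint ranges: [-2.76, 2.76], [-0.34, 2.15], [-1.52, 1.57], [0.19, 2.46], [-1.09, 4.23], [0.17, 1.99], [-2.82, 2.82]. Speed limits (rad/s): [2.22, 2.22, 3.01, 3.01, 3.14, 3.14, 3.14].

INTERFACE

Orientations are given as a 3x3 rotation matrix whose columns are the frame's x, y, z axes.
In Python, from rig import robot gives the robot as it stands.
- The arm moves only by the shell command python3 -m creep 'ROWS'. ROWS is JSON, a list of rows, each a list of 7 numbers: the shift along the tool's x, y, z in m, then the turn, a rotation vector about the tool's x, y, z in rad, then the finger opening in m, from 0 to 0.0854. In form: [[tx, ty, tz, rx, ry, rz, grip], ...]. A call has 1 to 5 rows; each row shifts and turns the commanded pose from where the row before left it, along the tool's axes as they then stand; what a row does not reach is not made up. A row lasts 1/10 s, in which the tool goes at most 50 mm and 8.59 degrees, less where a joint would pass 70% of its speed; a pose out of reach is approached as far as the arm can. A call is refused whole if a number of a shift passes 0.05 or a number of a turn 0.15, either way. A call with a gripper value outside its range is refused whole. The fingers move at their own pace and stop on an object; the grip force is fixed at half the most. Time passes only in rows, so rows that do not move let the fingers close. It gives the time, the measured TCP pose, the force and the opening at its end, in the units of the state.
- robot.observe(): the state, without advancing time (a new reading comes with each control period).
- robot.camera(name): name is "scene" or "top" or "wrist"; returns the picture (384x512x3 uint8, red, green, blue); there is no depth.
- robot.camera_info(name): a dict with "intrinsics" (3x3 intrinsics, pixels), "world_to_cam" (4x4, takes a point from world to camera coordinates). Camera axes: x right, y down, z forward; pixel columns grow to the right and rows downward; lengths in m; the calibration is good to about 2 mm. The wrist camera is an equidistant fisheye: a pixel r from the principal point sees the ray r / f radians off the axis. A picture is of the moment at which its call begins: read the wrist's pose just before it. camera_info takes no time and is no camera call; for the wrist camera it gives the pose at the moment of the call.
- robot.hand_in(): hands the job in, once; it reports no verdict.
Trained networks look in the newest picture that a camera, given by its name, has taken for a name from the list of things; names that differ only in an ending like _2 or _b are one class to them, and where a whole thing is asked for, a point or a joint stands for the part that bears it (a point fixed in the world has none). Each returns a list of dicts, best first, with "confidence" (0 to 1); they miss things now and then, are a little off and sometimes report something else, mostly with a low value. They report only what shows in the picture. A call takes as long as a camera call.
- robot.cut_out(camera, name): "region" (384x512 bool, what is visible of it) and "box" ([left, top, right, bottom] in pixels, round what is visible of it).
The state is a dict: "time_s": time; "qpos": joint angles; "qvel": joint speeds; "joint_efforts": joint torques, N m; "position": TCP position; "orientation": TCP orientation; "contact_force": force on the tool from outside, world axes, zero at the start; "moment": the same for the moment, N m; "finger_gap": finger opening in m.
Only numpy, scipy, OpenCV 4.12 (cv2) and the standard library are available. Lean on these libraries where they do the work, as an engineer would, in place of code of your own. Each camera call takes 0.05 s, during which the arm holds its last target. There are 200 camera calls.

## Working session

There is one attempt and no reset: what is moved stays moved. The work goes in short steps, Python scripts to look and compute and a shell command to move; the robot and the scene stay as the last step left them, time stands still between calls to the robot, and variables do not carry over. Pictures are saved under pics/ and viewed, and the job is handed in when it is done.

```bash
mkdir -p pics; ls; python3 - <<'E'
from rig import robot
import cv2
s=robot.observe()
for k,v in s.items(): print(k,v)
for n in ["scene","top","wrist"]:
    im=robot.camera(n); cv2.imwrite(f"pics/{n}0.png",im[:,:,::-1])
    print(n,robot.camera_info(n))
E
```

```text
pics
time_s 0.0
qpos [ 1.11420647  0.5765426   0.02485546  1.43789949 -0.01497239  1.12898921
 -0.0564608 ]
qvel [-9.89010116e-04  5.06068462e-04  1.15770757e-03 -2.41230308e-04
  2.42207656e-03  8.05473911e-05 -2.33112720e-03]
joint_efforts [ 6.18602680e-04 -7.65762663e+01  2.25060582e+00 -2.85968578e+01
  1.52266386e-02  1.27066526e-02  2.49436721e-05]
position [ 0.24567425 -0.62822654  0.23043887]
orientation [[ 9.31287247e-01  3.64284996e-01 -7.10615900e-04]
 [ 3.64285670e-01 -9.31286057e-01  1.49362631e-03]
 [-1.17681027e-04 -1.64986232e-03 -9.99998632e-01]]
contact_force [ 0.82019761 -0.35438861 -0.2957353 ]
moment [-0.06369495 -0.01095386 -0.02510217]
finger_gap 0.08532562907454545
scene {'intrinsics': array([[419.69416053,   0.        , 260.45741738],
       [  0.        , 419.69416053, 192.70142271],
       [  0.        ,   0.        ,   1.        ]]), 'world_to_cam': array([[-0.44661873, -0.89471327,  0.0044584 ,  0.25163094],
       [-0.47651254,  0.23363987, -0.84755425,  0.37344576],
       [ 0.75727638, -0.38065808, -0.53069004,  0.46319891],
       [ 0.        ,  0.   
[... 209 characters left out ...]
 'world_to_cam': array([[-0.00469137, -0.99979333,  0.01978089, -0.00827059],
       [-0.99308774,  0.00233811, -0.11735105,  0.56711716],
       [ 0.11728055, -0.0201947 , -0.99289347,  1.09412903],
       [ 0.        ,  0.        ,  0.        ,  1.        ]])}
wrist {'intrinsics': array([[297.31863964,   0.        , 251.28328157],
       [  0.        , 297.31863964, 195.57922091],
       [  0.        ,   0.        ,   1.        ]]), 'world_to_cam': array([[ 0.36373083, -0.93150335, -0.00117656, -0.67403835],
       [-0.88075207, -0.34432429,  0.32514086, -0.04266632],
       [-0.30327492, -0.11722749, -0.94566487,  0.38104898],
       [ 0.        ,  0.        ,  0.        ,  1.        ]])}
```

View pics/scene0.png

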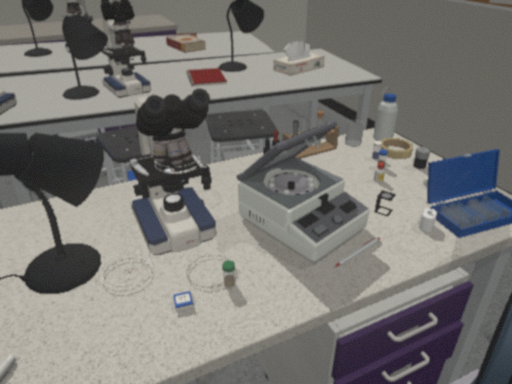

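View pics/top0.png

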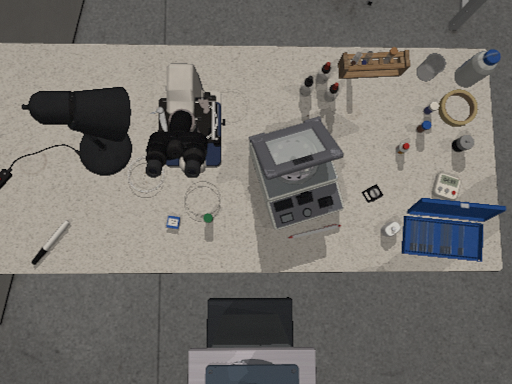

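View pics/wrist0.png

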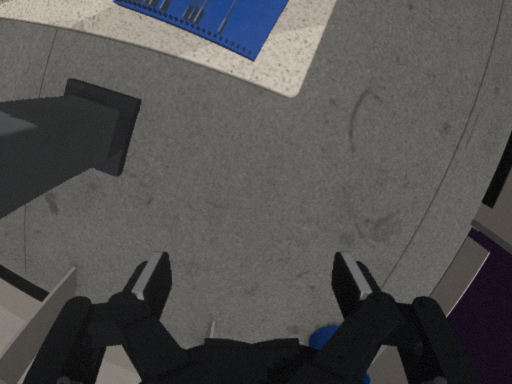

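The machine is at about (300,175) in top view, lid open, panel towards the robot; oblong key is near (287,217), round (307,212), rocker (326,201), pen at (314,231). Next step: segment and triangulate.

```bash
cat > h.py <<'E'
from rig import robot
import numpy as np, cv2
np.set_printoptions(precision=4,suppress=True)
def proj(n,P):
    i=robot.camera_info(n);K=i["intrinsics"];T=i["world_to_cam"]
    c=np.atleast_2d(P)@T[:3,:3].T+T[:3,3]
    if n=="wrist":
        r=np.linalg.norm(c[:,:2],axis=1);th=np.arctan2(r,c[:,2]);return c[:,:2]/r[:,None]*th[:,None]*K[0,0]+K[:2,2]
    return c[:,:2]/c[:,2:]*K[0,0]+K[:2,2]
def ray(n,uv,info=None):
    i=info or robot.camera_info(n);K=i["intrinsics"];T=i["world_to_cam"];R=T[:3,:3]
    d=(np.array(uv)-K[:2,2])/K[0,0]
    if n=="wrist":
        r=np.linalg.norm(d);d=np.r_[d/r*np.sin(r),np.cos(r)]
    else: d=np.r_[d,1]
    d=R.T@d;return -R.T@T[:3,3],d/np.linalg.norm(d)
def tri(rays):
    A=0;b=0
    for o,d in rays:
        M=np.eye(3)-np.outer(d,d);A=A+M;b=b+M@o
    p=np.linalg.solve(A,b);return p,[np.linalg.norm(np.cross(p-o,d)) for o,d in rays]
def atz(r,z):
    o,d=r;return o+d*(z-o[2])/d[2]
def cen(n,name):
    L=robot.cut_out(n,name)
    if not L: return None
    m=L[0]["region"];ys,xs=np.nonzero(m)
    return np.array([xs.mean(),ys.mean()]),L[0]["confidence"],L[0]["box"],m
E
python3 - <<'E'
from h import *
for n in ["scene","top"]:
    im=robot.camera(n)
out={}
big={n:cv2.resize(robot.camera(n)[:,:,::-1],None,fx=4,fy=4,interpolation=cv2.INTER_CUBIC) for n in ["scene","top"]}
for name in ["short_key_top","round_key_top","rocker","paddle","lid_pad","lid","centrifuge","ball_pen","vial","slip_box"]:
    r=[]
    for n in ["scene","top"]:
        c=cen(n,name)
        if c: 
            print(name,n,c[0],round(c[1],2),c[2]); r.append(ray(n,c[0]))
            if name not in("centrifuge","lid"):
                cv2.circle(big[n],tuple(int(v*4+2) for v in c[0]),4,(0,0,255),1)
    if len(r)==2: print("   ",*tri(r))
cv2.imwrite("pics/s1.png",big["scene"][440:1080,900:1560]); cv2.imwrite("pics/t1.png",big["top"][440:1000,940:1440])
E
```

```text
short_key_top scene [320.0247 228.7778] 0.51 [315.2, 228.4, 328.3, 234.4]
short_key_top top [286.2391 217.587 ] 0.51 [280.4, 210.9, 292.5, 219.4]
    [ 0.476 -0.086  0.066] [np.float64(0.0003152480609855646), np.float64(0.00031524806098544864)]
rocker top [324.9867 201.4533] 0.58 [319.4, 197.3, 333.5, 208.9]
paddle scene [324.6122 203.5408] 0.72 [315.8, 193.5, 334.2, 211.9]
paddle top [303.8344 197.7643] 0.63 [294.4, 192.0, 309.1, 206.4]
    [ 0.5232 -0.1271  0.0851] [np.float64(0.0001771591678203), np.float64(0.00017715916782028767)]
lid_pad scene [286.8242 149.4939] 0.8 [240.4, 121.5, 335.2, 179.4]
lid_pad top [294.7742 148.7633] 0.96 [250.8, 118.2, 341.5, 177.4]
    [ 0.6283 -0.096   0.1685] [np.float64(0.002026187677497111), np.float64(0.002026187677497175)]
lid scene [287.4054 149.4635] 0.81 [241.0, 119.9, 336.4, 182.0]
lid top [294.5817 148.8824] 0.86 [247.7, 119.9, 342.3, 182.7]
    [ 0.6276 -0.0962  0.1688] [np.float64(0.001297021009348561), np.float64(0.0012970210093486028)]
centrifuge scene [299.4019 198.485 ] 0.82 [239.3, 121.0, 370.0, 264.8]
centrifuge top [296.7142 172.2616] 0.74 [249.8, 117.6, 343.2, 229.7]
    [ 0.5899 -0.1112  0.0632] [np.float64(0.002682991485221463), np.float64(0.0026829914852214516)]
ball_pen scene [357.494  251.0602] 0.56 [335.1, 235.7, 379.7, 265.5]
ball_pen top [312.0559 231.6224] 0.64 [293.0, 226.5, 336.8, 240.3]
    [ 0.4413 -0.1578  0.0092] [np.float64(0.0013059710691343514), np.float64(0.0013059710691343948)]
vial scene [228.2206 272.4021] 0.78 [223.3, 259.8, 233.4, 285.9]
slip_box scene [182.564  300.0138] 0.83 [174.8, 294.5, 193.3, 310.5]
slip_box top [172.4095 221.6952] 0.47 [166.2, 219.1, 179.7, 227.0]
    [0.4688 0.2005 0.0102] [np.float64(0.0004106853379750912), np.float64(0.00041068533797513604)]
```

View pics/s1.png

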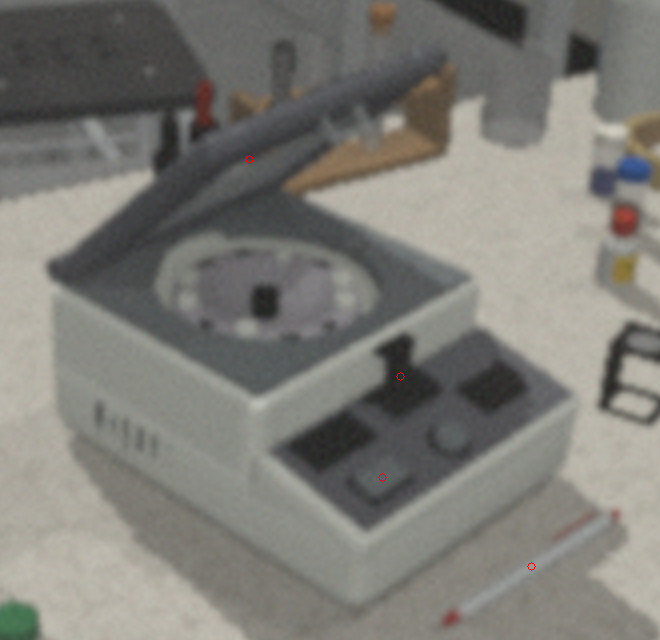

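View pics/t1.png

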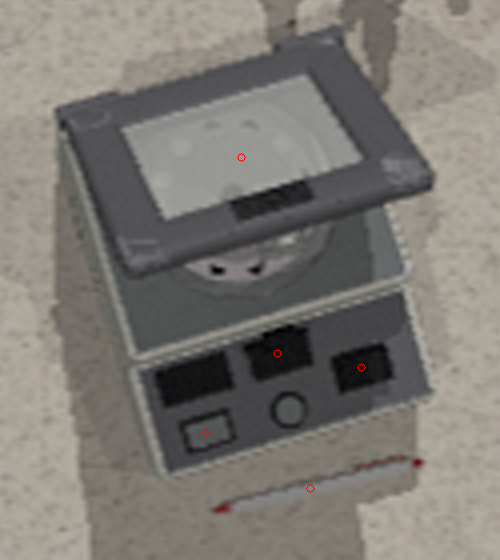

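```bash
python3 - <<'E'
from h import *
so,to=np.array([225,110]),np.array([235,110])
f=lambda n,p:ray(n,np.array(p)/4-.5+.5*0+(so if n=="scene" else to))
P={}
for k,s,t in [("FL",(365,530),(167,472)),("FR",(573,400),(431,398)),("rocker",(493,385),(361,367)),("round",(450,434),(289,410)),("oblong",(380,477),(208,430)),
 ("bodyL",(257,402),(134,360)),("bodyR",(474,280),(408,272)),("paddle",(402,390),(280,355)),("lidFR",(443,57),(433,183)),("lidBL",(55,268),(62,110))]:
    P[k],e=tri([f("scene",s),f("top",t)]); print(k,P[k],np.round(e[0],4))
d=P["FR"]-P["FL"];print("w",np.linalg.norm(d),"yaw",np.arctan2(d[0],-d[1]))
yaw=np.arctan2(d[0],-d[1]);
d=P["bodyR"]-P["bodyL"];print("w",np.linalg.norm(d),"yaw",np.arctan2(d[0],-d[1]))
d=P["round"]-P["oblong"];print("w",np.linalg.norm(d),"yaw",np.arctan2(d[0],-d[1]))
d=P["rocker"]-P["oblong"];print("w",np.linalg.norm(d),"yaw",np.arctan2(d[0],-d[1]))
E
```

```text
FL [ 0.4522 -0.0616  0.0588] 0.0001
FR [ 0.4981 -0.2249  0.0562] 0.0015
rocker [ 0.5154 -0.1812  0.0684] 0.0005
round [ 0.4896 -0.1361  0.0674] 0.0
oblong [ 0.4777 -0.0864  0.0648] 0.0001
bodyL [ 0.5184 -0.0393  0.0985] 0.0006
bodyR [ 0.5706 -0.2055  0.0974] 0.0002
paddle [ 0.523  -0.1295  0.0759] 0.0007
lidFR [ 0.6037 -0.1947  0.2179] 0.0006
lidBL [0.6679 0.0025 0.1073] 0.0002
w 0.16968328968180835 yaw 0.27419598937470624
w 0.17419722339705074 yaw 0.30456269059492336
w 0.0511207941857103 yaw 0.2351484288732475
w 0.1020485482388482 yaw 0.37931241064478066
```

```bash
python3 -m creep '[[0.03,-0.02,-0.01,0,0,0,0],[0.038,-0.03,-0.004,0,0,0,0],[0.038,-0.03,-0.004,0,0,0,0],[0.038,-0.03,0,0,0,0,0],[0.038,-0.03,0,0,0,0,0]]'; python3 -m creep '[[0.038,-0.03,0,0,0,0,0],[0.038,-0.03,0,0,0,0,0],[0.038,-0.03,0,0,0,0,0],[0.038,-0.03,0,0,0,0,0],[0,0,0,0,0,0,0]]'; python3 - <<'E'
from h import *
s=robot.observe();print(s["position"],s["orientation"],s["contact_force"],s["finger_gap"])
T=robot.camera_info("wrist")["world_to_cam"];print("cam in tool",s["orientation"].T@(-T[:3,:3].T@T[:3,3]-s["position"]))
cv2.imwrite("pics/w2.png",robot.camera("wrist")[:,:,::-1])
for n in ["rocker","short_key_top","round_key_top","paddle","lid_pad"]:
    c=cen("wrist",n)
    if c: print(n,c[0],c[1],c[2],atz(ray("wrist",c[0]),.066))
E
```

```text
time_s: 1.85
position: [0.3651, -0.4303, 0.2496]
orientation: [[0.931, 0.364, 0.001], [0.364, -0.931, -0.001], [0.0, 0.001, -1.0]]
contact_force: [0.5, -0.2, -0.1]
finger_gap: 0.0122
time_s: 2.35
position: [0.4663, -0.2577, 0.2496]
orientation: [[0.927, 0.374, 0.002], [0.374, -0.927, 0.003], [0.003, -0.002, -1.0]]
contact_force: [-0.6, 0.0, -1.0]
finger_gap: -0.0002
[ 0.4663 -0.2577  0.2496] [[ 0.9275  0.3739  0.0025]
 [ 0.3739 -0.9275  0.0031]
 [ 0.0035 -0.0019 -1.    ]] [-0.6002  0.0105 -1.0496] -0.00023302257427572465
cam in tool [ 0.0832 -0.0003 -0.1428]
rocker [203.9485 107.3412] 0.65 [190.8, 99.7, 217.1, 121.1] [ 0.5116 -0.1887  0.066 ]
short_key_top [118.125  111.7169] 0.84 [109.2, 103.9, 129.1, 122.2] [ 0.4745 -0.0945  0.066 ]
round_key_top [159.257  114.9218] 0.49 [152.7, 106.6, 164.1, 124.1] [ 0.4861 -0.1456  0.066 ]
paddle [161.0484  83.2089] 0.86 [141.9, 69.2, 176.9, 98.6] [ 0.5206 -0.1362  0.066 ]
lid_pad [63.8166  6.4594] 0.68 [6.7, 1.4, 132.2, 17.6] [0.5814 0.0295 0.066 ]
```

View pics/w2.png

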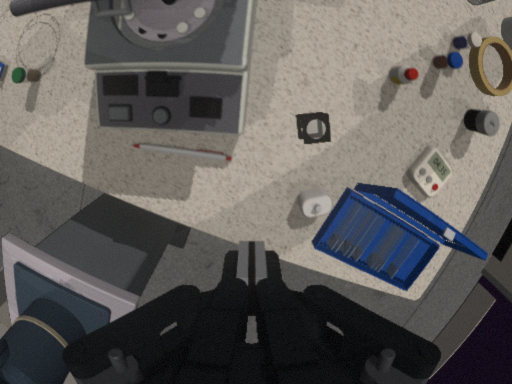

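The wrist camera sits 83 mm ahead of the tip and would come near the open lid, so I turn the tool so the camera is to the machine's right, and tilt it square to the panel.

```bash
python3 -m creep '[[0.005,0,0,0,0,0.139,0],[0,0,0,0,0,0.139,0],[0,0,0,0,0,0.139,0],[0,0,0,0,0,0.139,0],[0,0,0,0,0,0.139,0]]'; python3 -m creep '[[0,0,0,0,0,0.139,0],[0,0,0,0,0,0.139,0],[0,0,0,0,0,0.139,0],[0,0,0,0,0,0.139,0],[0,0,0,0,0,0.139,0]]';python3 -m creep '[[0,0,0,0,0,0.139,0],[0,0,0,0,0,0.139,0],[0,0,0,0.1,0,0,0],[0,0,0,0.1,0,0,0],[0,0,0,0,0,0,0]]'; python3 -m creep '[[0,0,0,0,0,0,0],[0,0,0,0,0,0,0]]'; python3 - <<'E'
from h import *
cv2.imwrite("pics/w3.png",robot.camera("wrist")[:,:,::-1]);robot.camera("top")
s=robot.observe();print(s["position"],s["orientation"],s["qvel"],s["contact_force"],s["qpos"])
for n in ["rocker","short_key_top","round_key_top","paddle","lid_pad"]:
    c=cen("wrist",n)
    if c: print(n,c[0],c[1],c[2],atz(ray("wrist",c[0]),.066))
E
```

```text
time_s: 3.15
position: [0.4662, -0.2643, 0.2493]
orientation: [[0.946, -0.324, -0.0], [-0.324, -0.946, -0.0], [-0.0, 0.0, -1.0]]
contact_force: [0.5, 0.6, -0.1]
finger_gap: -0.0
time_s: 3.65
position: [0.4662, -0.2643, 0.2493]
orientation: [[0.519, -0.855, -0.0], [-0.855, -0.519, -0.0], [0.0, 0.0, -1.0]]
contact_force: [0.1, 0.0, 0.6]
finger_gap: -0.0001
time_s: 4.15
position: [0.4637, -0.2656, 0.2495]
orientation: [[0.266, -0.945, 0.193], [-0.964, -0.26, 0.053], [0.0, -0.2, -0.98]]
contact_force: [0.3, -0.4, 0.0]
finger_gap: 0.0001
time_s: 4.35
position: [0.4674, -0.2632, 0.2494]
orientation: [[0.272, -0.943, 0.19], [-0.962, -0.267, 0.054], [0.0, -0.198, -0.98]]
contact_force: [0.1, 0.6, 0.3]
finger_gap: -0.0001
[ 0.4677 -0.2627  0.2492] [[ 0.2734 -0.9429  0.1902]
 [-0.9619 -0.268   0.0541]
 [-0.     -0.1977 -0.9803]] [-0.0046 -0.0003  0.0009  0.0055 -0.0033 -0.0043  0.0056] [ 0.5163 -0.0356  0.1648] [ 0.3075  0.2986  0.2816  1.9056 -0.3124  0.8395 -2.0959]
rocker [225.8007 221.8851] 0.72 [219.9, 212.3, 234.7, 235.9] [ 0.5155 -0.1801  0.066 ]
short_key_top [225.5168 221.5015] 0.65 [217.5, 211.1, 236.6, 238.7] [ 0.5158 -0.1805  0.066 ]
paddle [206.2305 257.0581] 0.76 [189.8, 240.7, 218.2, 273.4] [ 0.5286 -0.1196  0.066 ]
lid_pad [ 94.4046 264.4658] 0.83 [74.9, 196.4, 124.3, 325.5] [ 0.7156 -0.0147  0.066 ]
```

View pics/w3.png

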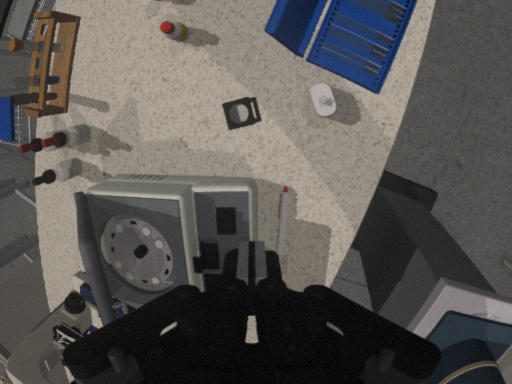

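Rocker at about (226,221) in the wrist image; the back-projected spot matches the two-view triangulation within 1 mm. I go to hover above its right end.

```bash
python3 -m creep '[[-0.0104,-0.0062,0.0316,0,0,0,0],[-0.0104,-0.0062,0.0316,0,0,0,0],[-0.0104,-0.0062,0.0316,0,0,0,0],[-0.0104,-0.0062,0.0316,0,0,0,0],[-0.0104,-0.0062,0.0316,0,0,0,0]]'; python3 -m creep '[[0,0,0,0,0,0,0],[0,0,0,0,0,0,0]]'; python3 - <<'E'
from h import *
w=robot.camera("wrist")[:,:,::-1]
s=robot.observe();print(s["position"],s["contact_force"])
P=s["position"]
print("tip px",proj("wrist",P))
r=np.array([.5155,-.1806,.068]);print("rocker px",proj("wrist",r),"end",proj("wrist",r+.0125*np.array([.276,-.961,0])+[0,0,.003]))
cv2.imwrite("pics/w4.png",cv2.resize(w[150:350,150:350],None,fx=3,fy=3,interpolation=cv2.INTER_CUBIC))
t=robot.camera("scene")[:,:,::-1]
cv2.imwrite("pics/s4.png",cv2.resize(t[140:260,280:440],None,fx=4,fy=4,interpolation=cv2.INTER_CUBIC))
E
```

```text
time_s: 5.2
position: [0.5127, -0.1955, 0.0996]
orientation: [[0.272, -0.943, 0.191], [-0.962, -0.267, 0.054], [0.0, -0.199, -0.98]]
contact_force: [1.9, -0.1, -0.4]
finger_gap: -0.0001
time_s: 5.4
position: [0.5119, -0.1964, 0.1006]
orientation: [[0.272, -0.943, 0.19], [-0.962, -0.267, 0.054], [-0.0, -0.198, -0.98]]
contact_force: [-0.1, 0.6, -0.3]
finger_gap: -0.0002
[ 0.5123 -0.1972  0.1015] [-0.8153 -0.4685  0.3038]
tip px [[250.2157 254.5627]]
rocker px [[249.2774 248.2462]] end [[248.1864 233.7087]]
```

View pics/w4.png

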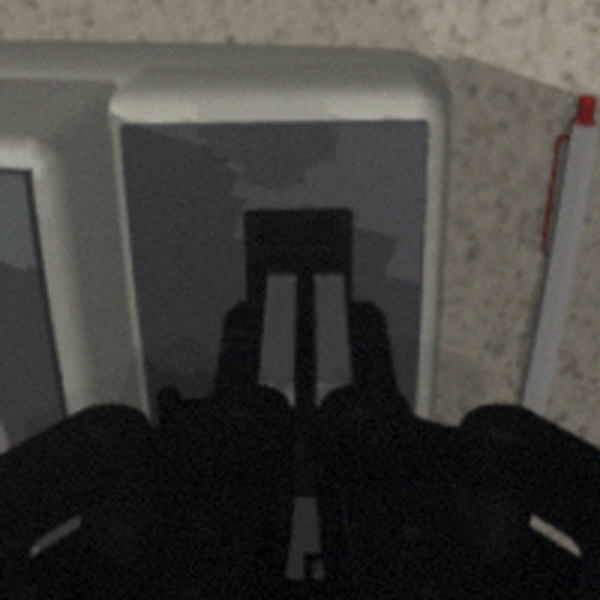

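View pics/s4.png

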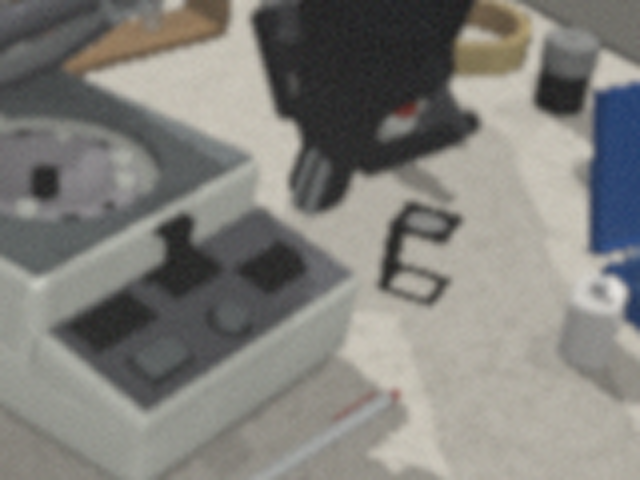

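```bash
python3 -m creep '[[-0.002,0,0.01,0,0,0,0],[0,0,0.01,0,0,0,0],[0,0,0.004,0,0,0,0],[0,0,0,0,0,0,0],[0,0,0,0,0,0,0]]'; python3 -m creep '[[0,0,0.003,0,0,0,0],[0,0,0,0,0,0,0]]';python3 -m creep '[[0,0,0.003,0,0,0,0],[0,0,0,0,0,0,0]]'
```

```text
time_s: 6.0
position: [0.5161, -0.1931, 0.077]
orientation: [[0.272, -0.943, 0.191], [-0.962, -0.266, 0.054], [-0.0, -0.198, -0.98]]
contact_force: [-0.7, 0.7, -0.1]
finger_gap: -0.0
time_s: 6.2
position: [0.5168, -0.1928, 0.074]
orientation: [[0.272, -0.943, 0.191], [-0.962, -0.267, 0.054], [-0.0, -0.199, -0.98]]
contact_force: [-0.4, 0.2, -0.1]
finger_gap: -0.0001
time_s: 6.4
position: [0.5176, -0.193, 0.0712]
orientation: [[0.272, -0.943, 0.192], [-0.962, -0.266, 0.053], [0.001, -0.199, -0.98]]
contact_force: [0.6, 0.4, 0.8]
finger_gap: 0.0
```

```bash
for i in 1 2; do python3 -m creep '[[0,0,0.002,0,0,0,0],[0,0,0,0,0,0,0]]' | egrep 'posi|contact'; done; python3 - <<'E'
from h import *
w=robot.camera("wrist")[:,:,::-1]
cv2.imwrite("pics/w5.png",cv2.resize(w[150:350,150:350],None,fx=3,fy=3,interpolation=cv2.INTER_CUBIC))
E
```

```text
position: [0.5179, -0.1928, 0.0692]
contact_force: [-0.3, -1.0, 0.4]
position: [0.5181, -0.1928, 0.0685]
contact_force: [-6.6, -0.5, 18.9]
```

View pics/w5.png

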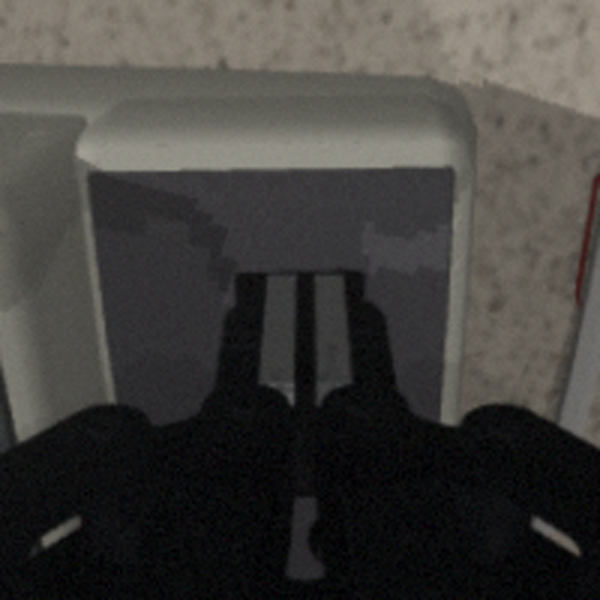

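```bash
python3 -m creep '[[0,0,-0.01,0,0,0,0],[0.03,0,-0.02,0,0,0,0],[0.04,0,-0.02,0,0,0,0],[0,0,0,0,0,0,0],[0,0,0,0,0,0,0]]' | egrep 'posi|contact'; python3 - <<'E'
from h import *
w=robot.camera("wrist")[:,:,::-1]
cv2.imwrite("pics/w6.png",cv2.resize(w[150:350,150:350],None,fx=3,fy=3,interpolation=cv2.INTER_CUBIC))
t=robot.camera("scene")[:,:,::-1]
cv2.imwrite("pics/s6.png",cv2.resize(t[160:260,290:390],None,fx=6,fy=6,interpolation=cv2.INTER_CUBIC))
E
```

```text
position: [0.5275, -0.263, 0.1165]
contact_force: [-0.4, 0.1, -1.1]
```

View pics/w6.png

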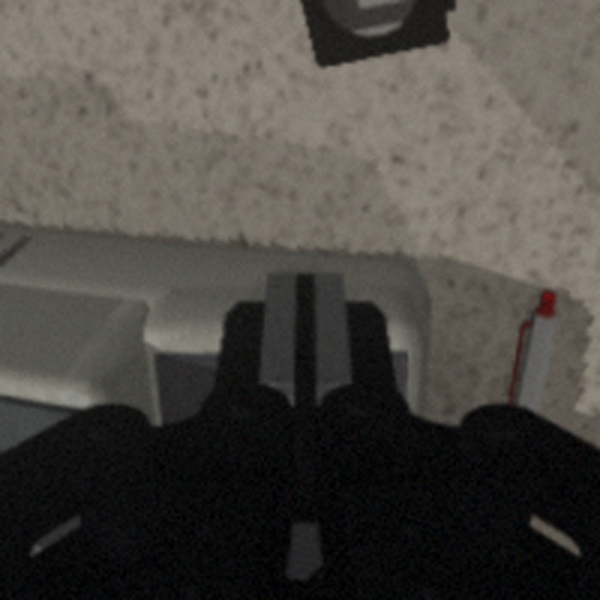

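View pics/s6.png

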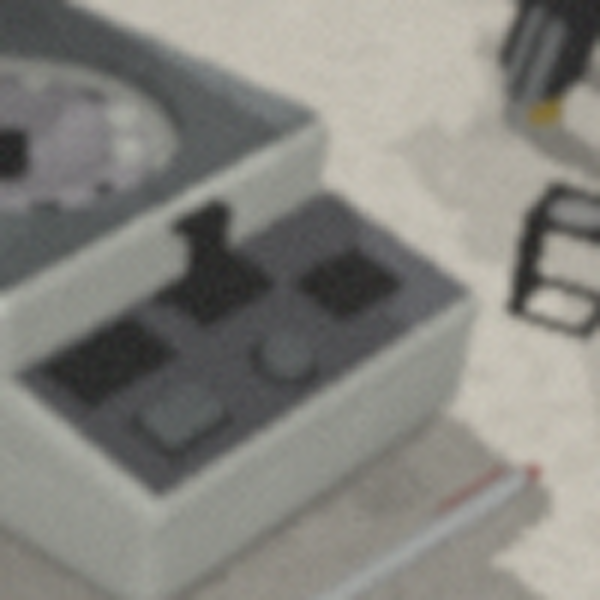

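```bash
python3 - <<'E'
from h import *
def f(a,y,x,h=15,w=20): 
    c=a[y-h:y+h,x-w:x+w].astype(float); c=np.clip((c-10)*2.2,0,255).astype(np.uint8); return cv2.resize(c,None,fx=10,fy=10,interpolation=cv2.INTER_CUBIC)
def avg(n,k): return np.mean([robot.camera(n)[:,:,::-1].astype(float) for _ in range(k)],0)
s=avg("scene",4);t=avg("top",4)
a=np.hstack([f(cv2.imread("pics/scene0.png"),206,347),f(s,206,347)])
b=np.hstack([f(cv2.imread("pics/top0.png"),201,325),f(t,201,325)])
cv2.imwrite("pics/cmp.png",np.vstack([a,b])[:600,:800])
E
```

```text
(no output)
```

View pics/cmp.png

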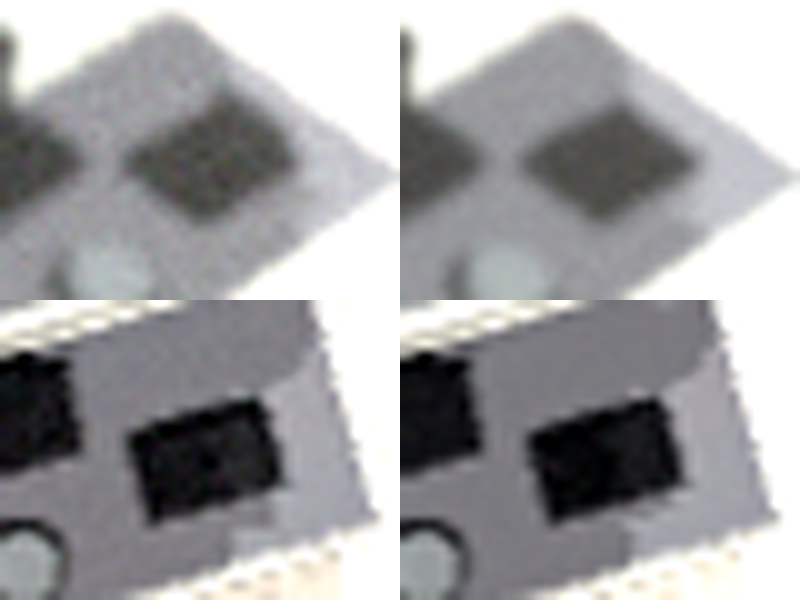

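Comparison: the rocker's right end is now down, left end raised, the right-end shadow gone (top view) — it is on. Now work out the pad.

```bash
python3 - <<'E'
from h import *
from scipy.optimize import least_squares
to=np.array([235,110]);so=np.array([225,110])
xm=np.array([.961,.276,0]);ym=np.array([-.276,.961,0]);H=np.array([.6914,-.0812,.108])
pad=lambda f,fw=.142,up=.009,lat=0:H+xm*(-fw*np.cos(f)+up*np.sin(f))+np.array([0,0,1])*(fw*np.sin(f)+up*np.cos(f))+ym*lat
obs=np.array([272,201])/4-.5+to
for f in np.arange(.5,.9,.05): print(round(f,2),pad(f),proj("top",pad(f))-obs, "FR edge top", proj("top",pad(f,.157,.005,-.088))-(np.array([433,183])/4-.5+to),"sc",proj("scene",pad(f,.157,.005,-.088))-(np.array([443,57])/4-.5+so))
s=robot.observe();print(s["position"],s["orientation"])
E
```

```text
0.5 [ 0.5758 -0.1144  0.184 ] [[ 0.9003 10.5639]] FR edge top [[ 0.8546 10.3626]] sc [[ 7.155  15.7518]]
0.55 [ 0.5796 -0.1133  0.1899] [[0.7205 8.4684]] FR edge top [[0.946  8.0972]] sc [[ 5.9244 12.2342]]
0.6 [ 0.5837 -0.1121  0.1956] [[0.488  6.2375]] FR edge top [[0.9716 5.6766]] sc [[4.5566 8.7564]]
0.65 [ 0.588  -0.1109  0.2011] [[0.2026 3.8761]] FR edge top [[0.9301 3.106 ]] sc [[3.0561 5.3308]]
0.7 [ 0.5926 -0.1096  0.2064] [[-0.1356  1.3902]] FR edge top [[0.8205 0.3914]] sc [[1.4282 1.9699]]
0.75 [ 0.5974 -0.1082  0.2114] [[-0.5262 -1.2139]] FR edge top [[ 0.6419 -2.4604]] sc [[-0.3213 -1.3143]]
0.8 [ 0.6025 -0.1067  0.2161] [[-0.9685 -3.9289]] FR edge top [[ 0.3938 -5.4417]] sc [[-2.1859 -4.51  ]]
0.85 [ 0.6078 -0.1052  0.2206] [[-1.4619 -6.747 ]] FR edge top [[ 0.0762 -8.544 ]] sc [[-4.1587 -7.6062]]
[ 0.5276 -0.2621  0.1161] [[ 0.2726 -0.943   0.1908]
 [-0.9621 -0.2671  0.0544]
 [-0.0003 -0.1984 -0.9801]]
```

```bash
python3 -m creep '[[0,0,-0.045,-0.1,0,0,0],[0,0,-0.045,-0.1,0,0,0],[0,0,-0.045,0,0,0,0],[-0.04,-0.02,0,0,0,0,0],[-0.04,-0.02,0,0,0,0,0]]'; python3 -m creep '[[-0.04,-0.01,0,0,0,0,0],[0,0,0,0,0,0,0],[0,0,0,0,0,0,0]]' ; python3 - <<'E'
from h import *
s=robot.observe();p,R=s["position"],s["orientation"]
w=robot.camera("wrist")[:,:,::-1];cv2.imwrite("pics/w7.png",w)
xm=np.array([.961,.276,0]);H=np.array([.6914,-.0812,.108])
pad=lambda f,fw=.142,up=.009:H+xm*(-fw*np.cos(f)+up*np.sin(f))+np.array([0,0,1])*(fw*np.sin(f)+up*np.cos(f))
q=pad(.72);print(p,"to pad+5mm back, 15 above:",R.T@(q+.005*xm+[0,0,.015]-p),"pad px",proj("wrist",q))
print("arc in tool axes:")
for a,b in zip([.72,.6,.48,.36,.24,.12],[.6,.48,.36,.24,.12,0]): print(b,R.T@(pad(b)-pad(a)-xm*.001))
E
```

```text
time_s: 8.35
position: [0.532, -0.1784, 0.2517]
orientation: [[0.269, -0.963, 0.003], [-0.963, -0.269, -0.001], [0.002, -0.003, -1.0]]
contact_force: [1.4, 1.2, -0.4]
finger_gap: 0.0003
time_s: 8.65
position: [0.5302, -0.136, 0.2502]
orientation: [[0.275, -0.962, -0.0], [-0.962, -0.275, 0.0], [-0.0, -0.0, -1.0]]
contact_force: [-0.0, -1.0, -0.2]
finger_gap: -0.0001
[ 0.5302 -0.136   0.2502] to pad+5mm back, 15 above: [-0.0082 -0.0742  0.0268] pad px [[153.4906 234.9061]]
arc in tool axes:
0.6 [0.     0.0123 0.0128]
0.48 [0.     0.0107 0.0141]
0.36 [0.     0.0089 0.0151]
0.24 [0.     0.0071 0.016 ]
0.12 [0.     0.0051 0.0166]
0 [0.     0.0031 0.0169]
```

View pics/w7.png

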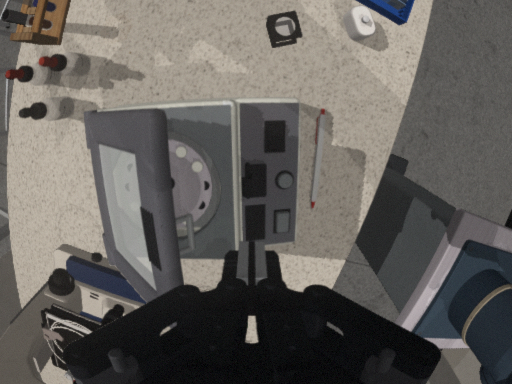

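Pad seen at about (151,235), predicted (153,235): good. Approach and follow the arc.

```bash
python3 -m creep '[[-0.004,-0.037,0,0,0,0,0],[-0.004,-0.037,0.004,0,0,0,0],[0,0,0.02,0,0,0,0],[0,0,0,0,0,0,0],[0,0,0,0,0,0,0]]'; for i in 1 2; do python3 -m creep '[[0,0,0.006,0,0,0,0],[0,0,0,0,0,0,0]]'| egrep 'posi|contact'; done
```

```text
time_s: 9.2
position: [0.5983, -0.1112, 0.2261]
orientation: [[0.27, -0.963, -0.002], [-0.963, -0.27, -0.001], [0.0, 0.002, -1.0]]
contact_force: [-0.2, -0.5, -0.4]
finger_gap: -0.0002
position: [0.5986, -0.11, 0.2203]
contact_force: [0.2, 0.6, -0.4]
position: [0.5989, -0.1092, 0.2138]
contact_force: [-0.4, -0.7, 0.1]
```

```bash
python3 -m creep '[[0,0.006,0.0064,0,0,0,0],[0,0.006,0.0064,0,0,0,0],[0,0.0054,0.007,0,0,0,0],[0,0.0054,0.007,0,0,0,0],[0,0,0,0,0,0,0]]'| egrep 'posi|contact'; python3 -m creep '[[0,0.0045,0.0075,0,0,0,0],[0,0.0045,0.0075,0,0,0,0],[0,0.0035,0.008,0,0,0,0],[0,0,0,0,0,0,0]]'| egrep 'posi|contact'; python3 - <<'E'
from h import *
cv2.imwrite("pics/s8.png",robot.camera("scene")[:,:,::-1])
cv2.imwrite("pics/w8.png",robot.camera("wrist")[:,:,::-1])
E
```

```text
position: [0.5757, -0.1156, 0.1863]
contact_force: [-1.2, -0.0, 0.0]
position: [0.5641, -0.1189, 0.1631]
contact_force: [0.3, -0.6, 1.5]
```

View pics/s8.png

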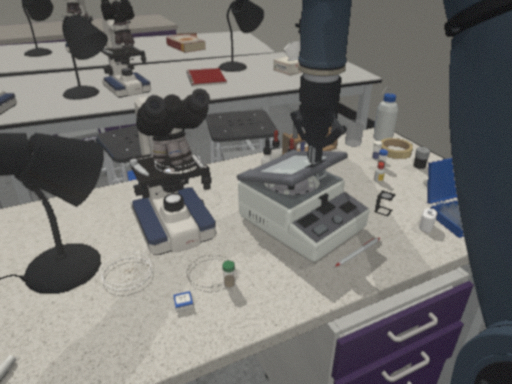

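View pics/w8.png

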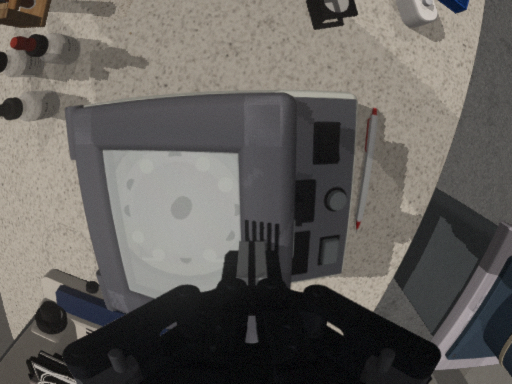

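The lid follows, tip on the ribbed pad (ribs at (262,232)). Continue.

```bash
python3 -m creep '[[0,0.003,0.008,0,0,0,0],[0,0.0025,0.008,0,0,0,0],[0,0.002,0.008,0,0,0,0],[0,0.001,0.008,0,0,0,0],[0,0,0,0,0,0,0]]'| egrep 'posi|contact'; python3 -m creep '[[0,0.0005,0.005,0,0,0,0],[0,0,0.003,0,0,0,0],[0,0,0,0,0,0,0]]'| egrep 'posi|contact';  for i in 1 2 ; do python3 -m creep '[[0,0,0.002,0,0,0,0],[0,0,0,0,0,0,0]]'| egrep 'posi|contact'; done
```

```text
position: [0.5561, -0.1211, 0.131]
contact_force: [-0.4, -1.1, 1.6]
position: [0.5561, -0.1213, 0.124]
contact_force: [-0.5, -0.0, 1.9]
position: [0.5563, -0.1212, 0.1221]
contact_force: [-0.7, -0.1, 0.4]
position: [0.5566, -0.1212, 0.1201]
contact_force: [-0.6, 0.3, -0.3]
```

```bash
for i in 1 2 3 ; do python3 -m creep '[[0,0,0.0015,0,0,0,0],[0,0,0,0,0,0,0]]'| egrep 'posi|contact'; done
```

```text
position: [0.5567, -0.1212, 0.1187]
contact_force: [-1.1, 0.9, 1.3]
position: [0.5566, -0.1212, 0.1172]
contact_force: [-0.8, -0.5, 1.4]
position: [0.5566, -0.1212, 0.1158]
contact_force: [-1.2, 1.2, 2.5]
```

```bash
for i in 1 2 3; do python3 -m creep '[[0,0,0.001,0,0,0,0],[0,0,0,0,0,0,0]]'| egrep 'posi|contact'; done
```

```text
position: [0.5565, -0.1212, 0.1149]
contact_force: [-1.1, -0.6, 4.2]
position: [0.5565, -0.1212, 0.1139]
contact_force: [-2.1, 0.1, 5.6]
position: [0.5565, -0.1213, 0.113]
contact_force: [-2.3, 0.7, 5.4]
```

```bash
for i in 1 2; do python3 -m creep '[[0,0,0.0015,0,0,0,0],[0,0,0,0,0,0,0]]'| egrep 'posi|contact'; done
```

```text
position: [0.5565, -0.1213, 0.1115]
contact_force: [-2.3, 0.4, 6.5]
position: [0.5565, -0.1213, 0.1102]
contact_force: [-2.5, 1.6, 8.8]
```

```bash
python3 - <<'E'
from h import *
s=robot.camera("scene")[:,:,::-1]
cv2.imwrite("pics/s9.png",cv2.resize(s[120:260,230:380],None,fx=4,fy=4,interpolation=cv2.INTER_CUBIC))
w=robot.camera("wrist")[:,:,::-1]
cv2.imwrite("pics/w9.png",w)
E
```

```text
(no output)
```

View pics/s9.png

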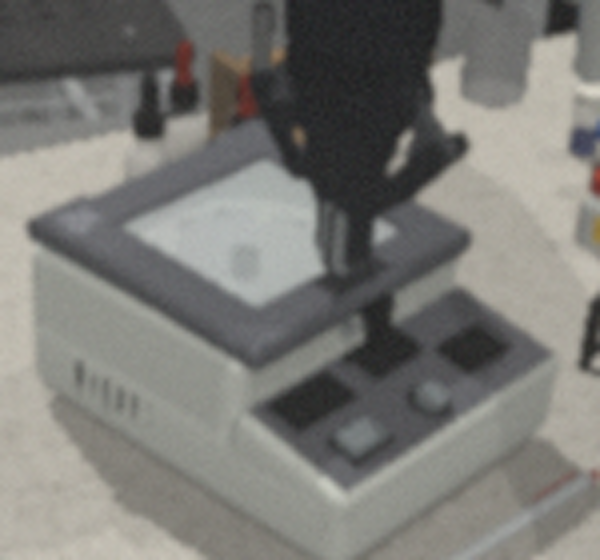

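View pics/w9.png

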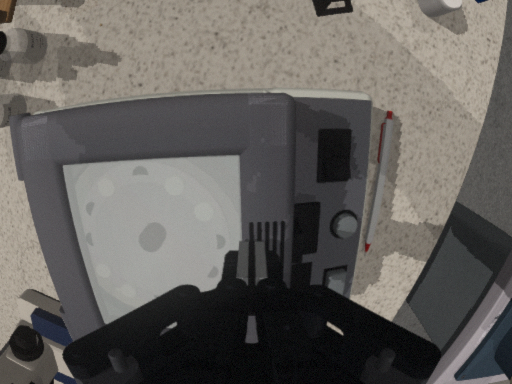

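Tip still on the pad (slightly behind its middle), lid nearly down with a gap under the lid at its front. Keep pressing.

```bash
for i in 1 2 3; do python3 -m creep '[[0,0,0.001,0,0,0,0],[0,0,0,0,0,0,0]]'| egrep 'posi|contact'; done
```

```text
position: [0.5565, -0.1213, 0.1093]
contact_force: [-3.7, 1.3, 9.5]
position: [0.5565, -0.1213, 0.1083]
contact_force: [-3.6, 0.2, 10.4]
position: [0.5565, -0.1213, 0.1074]
contact_force: [-4.2, 1.4, 11.8]
```

```bash
python3 - <<'E'
from h import *
robot.camera("scene")
s=np.mean([robot.camera("scene")[:,:,::-1].astype(float) for _ in range(3)],0)
st=robot.observe();print(st["position"],st["orientation"],st["finger_gap"],st["contact_force"],st["moment"])
xm=np.array([.961,.276,0]);ym=np.array([-.276,.961,0]);H=np.array([.6914,-.0812,.108])
pt=lambda f,fw=.142,up=.009,lat=0:H+xm*(-fw*np.cos(f)+up*np.sin(f))+np.array([0,0,1])*(fw*np.sin(f)+up*np.cos(f))+ym*lat
big=cv2.resize(s[120:260,230:380].astype(np.uint8),None,fx=4,fy=4,interpolation=cv2.INTER_CUBIC)
def dot(P,c):
    for u in proj("scene",P): cv2.circle(big,tuple(int(v) for v in (u-[230,120])*4+2),3,c,-1)
for f,c in [(0,(0,0,255)),(.06,(0,255,0))]:
    for l in (-.088,0,.088): dot(pt(f,.157,.006,l),c)
dot(st["position"],(255,0,0)); dot(pt(0),(255,0,255))
cv2.imwrite("pics/s10.png",big)
E
```

```text
[ 0.5565 -0.1213  0.1075] [[ 0.272  -0.9623  0.0003]
 [-0.9623 -0.272   0.0002]
 [-0.0001 -0.0004 -1.    ]] 1.4293818312564473e-05 [-4.4182 -0.1296 10.9833] [ 0.1723  0.8164 -0.0039]
```

View pics/s10.png

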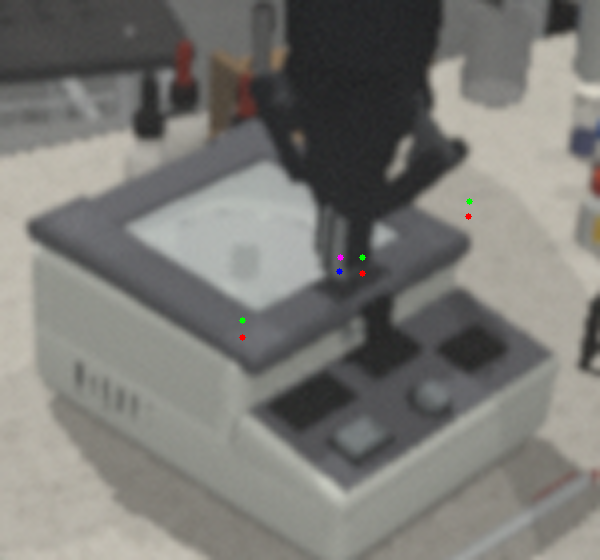

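```bash
python3 -m creep '[[0,0,-0.005,0,0,0,0],[0,0,-0.005,0,0,0,0],[0,0,-0.01,0,0,0,0],[0,0,-0.02,0,0,0,0],[0,0,0,0,0,0,0]]'| egrep 'posi|contact'; python3 - <<'E'
from h import *
s=np.mean([robot.camera("scene")[:,:,::-1].astype(float) for _ in range(3)],0).astype(np.uint8)
cv2.imwrite("pics/s11.png",cv2.resize(s[120:260,230:380],None,fx=4,fy=4,interpolation=cv2.INTER_CUBIC))
w=robot.camera("wrist")[:,:,::-1]
cv2.imwrite("pics/w11.png",w)
E
```

```text
position: [0.5579, -0.1217, 0.1491]
contact_force: [0.0, -0.1, -0.2]
```

View pics/s11.png

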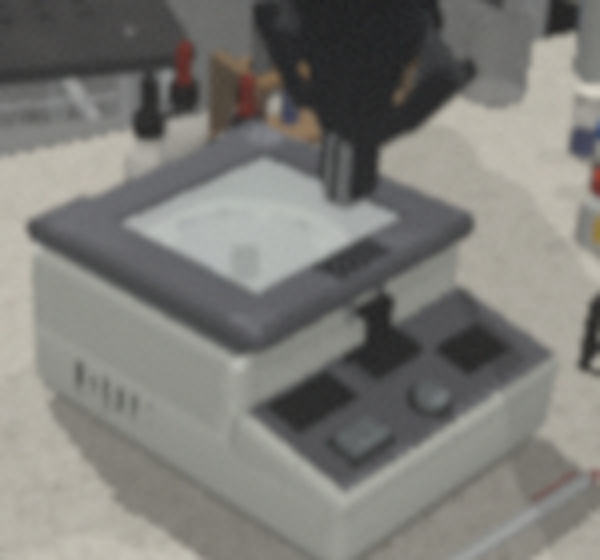

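View pics/w11.png

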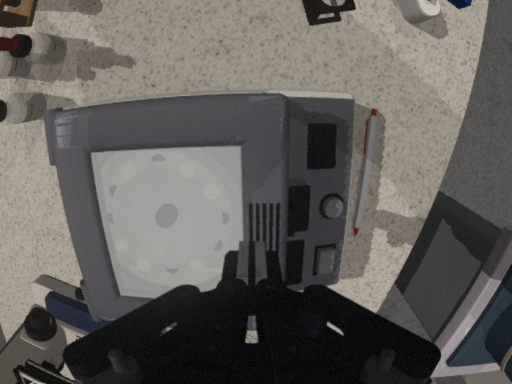

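```bash
python3 - <<'E'
from h import *
p=robot.observe()["position"]
w=np.mean([robot.camera("wrist")[:,:,::-1].astype(float) for _ in range(3)],0).astype(np.uint8)
s=np.mean([robot.camera("scene")[:,:,::-1].astype(float) for _ in range(3)],0).astype(np.uint8)
t=np.mean([robot.camera("top")[:,:,::-1].astype(float) for _ in range(3)],0).astype(np.uint8)
cv2.imwrite("pics/w12.png",cv2.resize(w[80:280,200:370],None,fx=3,fy=3,interpolation=cv2.INTER_CUBIC))
cv2.imwrite("pics/s12.png",cv2.resize(s[165:225,285:365],None,fx=8,fy=8,interpolation=cv2.INTER_CUBIC))
cv2.imwrite("pics/t12.png",cv2.resize(t[110:240,240:350],None,fx=4,fy=4,interpolation=cv2.INTER_CUBIC))
R=lambda: None
for nm,ws,sc in [("FRlid",(287,97),(470,222)),("rocker",(321,146),(473,348)),("round",(332,207),(432,396)),("oblong",(325,261),(362,437))]:
    print(nm,*tri([ray("wrist",ws),ray("scene",np.array(sc)/4+[229.5,119.5])]))
for n in ["short_key_top","round_key_top","rocker","paddle","lid"]:
    c=[cen(k,n) for k in ("wrist","scene","top")]; print(n,[None if x is None else (x[0].round(1),round(x[1],2)) for x in c])
    r=[ray(k,x[0]) for k,x in zip(("wrist","scene","top"),c) if x is not None]
    if len(r)>1: print("  ",*tri(r))
E
```

```text
FRlid [ 0.5593 -0.2071  0.1141] [np.float64(0.0009989986348201316), np.float64(0.000998998634820234)]
rocker [ 0.5164 -0.182   0.0657] [np.float64(0.0006604701394623967), np.float64(0.0006604701394624074)]
round [ 0.4901 -0.137   0.0656] [np.float64(0.0007697675328930198), np.float64(0.0007697675328930425)]
oblong [ 0.4768 -0.0864  0.0655] [np.float64(0.00044895681305938124), np.float64(0.0004489568130594164)]
short_key_top [(array([324.6, 260.2]), 0.81), (array([319.6, 229. ]), 0.42), None]
   [ 0.4773 -0.0862  0.0645] [np.float64(0.0001371221403469331), np.float64(0.00013712214034675266)]
round_key_top [(array([332. , 206.7]), 0.69), (array([337.4, 218.8]), 0.55), None]
   [ 0.4901 -0.1369  0.0649] [np.float64(0.0006619156736837291), np.float64(0.0006619156736835892)]
rocker [(array([322.9, 147.2]), 0.92), None, None]
paddle [(array([297.8, 208.7]), 0.95), (array([325.2, 204.1]), 0.65), (array([276.6, 165.9]), 0.21)]
   [ 0.551  -0.1093  0.0826] [np.float64(0.036748550447538206), np.float64(0.03248823639235508), np.float64(0.06892261905186758)]
lid [(array([170.1, 190.5]), 0.81), (array([293.1, 178.7]), 0.78), (array([278.4, 159.6]), 0.73)]
   [ 0.6189 -0.098   0.0876] [np.float64(0.023053059922430556), np.float64(0.014824852011051784), np.float64(0.031606136093265604)]
```

View pics/w12.png

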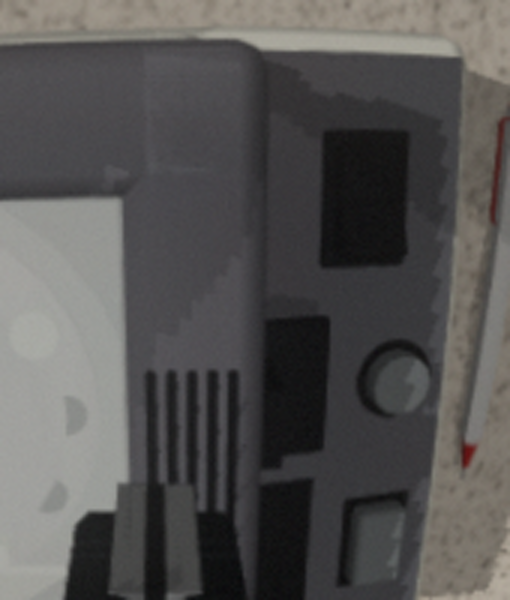

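View pics/s12.png

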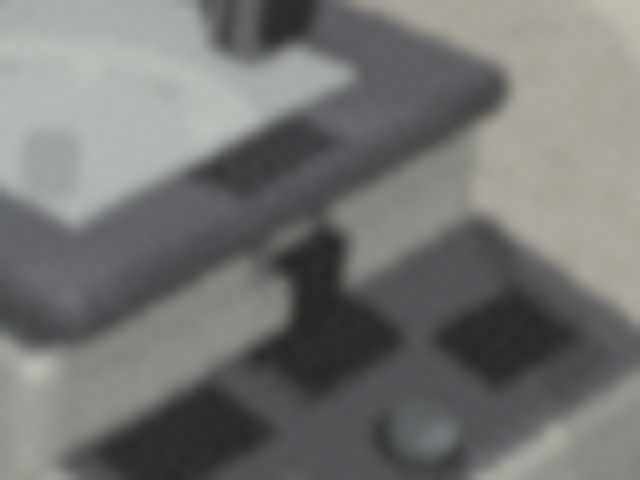

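View pics/t12.png

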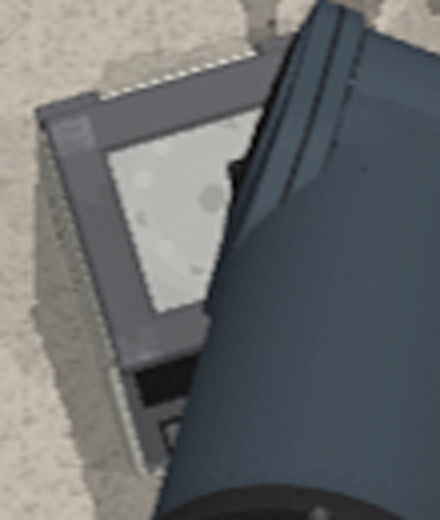

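```bash
python3 - <<'E'
from h import *
st=robot.observe();p,R=st["position"],st["orientation"]
robot.camera("scene");s=np.mean([robot.camera("scene")[:,:,::-1].astype(float) for _ in range(2)],0)
b=cv2.resize(np.clip(s[140:200,280:360]*1.8,0,255).astype(np.uint8),None,fx=8,fy=8,interpolation=cv2.INTER_CUBIC)
for dx in(-.011,.011):
  for dy in (-.012,0,.012):
    u=proj("scene",p+R@[dx,dy,0])[0]; cv2.circle(b,tuple(int(v) for v in (u-[280,140]+.5)*8),3,(0,0,255),-1)
cv2.imwrite("pics/s13.png",b);print(p)
E
```

```text
[ 0.5566 -0.1213  0.1469]
```

View pics/s13.png

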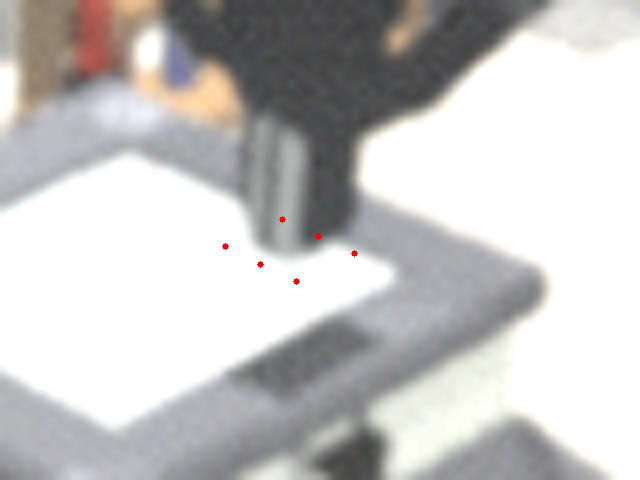

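The lid corner triangulates at z≈0.114, which fits a caught lid (an uncaught one would stand at ≥0.130); my pressing had pushed it slightly past its soft stop. Confirm with a touch at the pad centre.

```bash
python3 -m creep '[[0,0.007,0.01,0,0,0,0],[0,0,0.013,0,0,0,0],[0,0,0,0,0,0,0],[0,0,0,0,0,0,0]]'| egrep 'posi|contact'; for i in 1 2 3 4 5; do python3 -m creep '[[0,0,0.0015,0,0,0,0],[0,0,0,0,0,0,0]]'| egrep 'posi|contact'; done
```

```text
position: [0.5498, -0.1231, 0.1235]
contact_force: [0.2, -0.2, 0.0]
position: [0.5501, -0.1232, 0.1225]
contact_force: [0.5, -0.4, -0.5]
position: [0.5498, -0.1231, 0.1208]
contact_force: [-0.1, -0.3, -0.5]
position: [0.5498, -0.1231, 0.1193]
contact_force: [-0.5, -0.5, -0.7]
position: [0.5497, -0.1232, 0.1178]
contact_force: [-0.1, -0.1, 1.3]
position: [0.5497, -0.1232, 0.1163]
contact_force: [-0.2, 0.2, 2.7]
```

Contact starts at about 0.118: the lid is down (≈0.01 rad), held by itself. Now to the oblong key.

```bash
python3 -m creep '[[0,0,-0.02,0,0,0,0],[0,0,-0.02,0,0,0,0],[-0.028,0.033,0,0,0,0,0],[-0.0275,0.0325,0,0.1,0,0,0],[0,0,0,0.1,0,0,0]]'| egrep 'posi|contact'; python3 -m creep '[[0,0,0,0,0,0,0],[0,0,0,0,0,0,0]]'; python3 - <<'E'
from h import *
w=robot.camera("wrist")[:,:,::-1];cv2.imwrite("pics/w14.png",w);robot.camera("scene")
s=robot.observe();p,R=s["position"],s["orientation"]
T=np.array([.4773,-.0862,.0648]);n=np.array([-.191,-.055,.98])
print(p,"to hover 15mm",R.T@(T+.015*n-p))
c=cen("wrist","short_key_top")
if c: print(c[:3],atz(ray("wrist",c[0]),.0648),proj("wrist",T))
E
```

```text
position: [0.4666, -0.085, 0.1556]
contact_force: [2.1, 1.1, -0.4]
time_s: 18.45
position: [0.4722, -0.088, 0.1569]
orientation: [[0.271, -0.943, 0.192], [-0.963, -0.266, 0.054], [0.0, -0.199, -0.98]]
contact_force: [0.2, 0.4, -0.3]
finger_gap: -0.0001
[ 0.4733 -0.0878  0.1566] to hover 15mm [-0.0005  0.0141  0.0759]
(array([266.9757, 199.7233]), 0.98, [257.2, 182.3, 277.3, 219.0]) [ 0.4776 -0.0861  0.0648] [[267.3368 199.7185]]
```

View pics/w14.png

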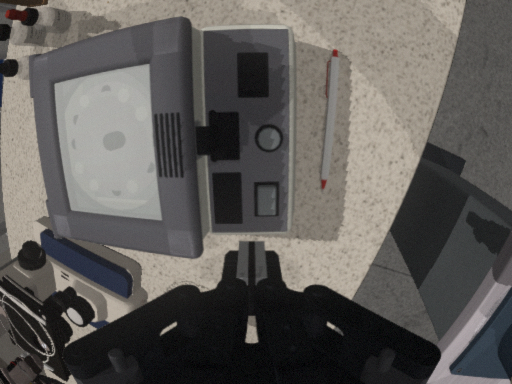

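Key at (267,200), matching the prediction within half a pixel; lid still shut. Descend.

```bash
python3 -m creep '[[0,0.007,0.025,0,0,0,0],[0,0.007,0.025,0,0,0,0],[0,0,0.025,0,0,0,0],[0,0,0,0,0,0,0],[0,0,0,0,0,0,0]]'| egrep 'posi|contact'; python3 - <<'E'
from h import *
w=robot.camera("wrist")[:,:,::-1];cv2.imwrite("pics/w15.png",cv2.resize(w[120:320,160:360],None,fx=3,fy=3))
p=robot.observe();T=np.array([.4773,-.0862,.0648]);print(p["orientation"].T@(T-p["position"]))
E
```

```text
position: [0.4732, -0.0872, 0.0798]
contact_force: [-0.0, 0.1, 0.0]
[-0.0001 -0.0008  0.0162]
```

View pics/w15.png

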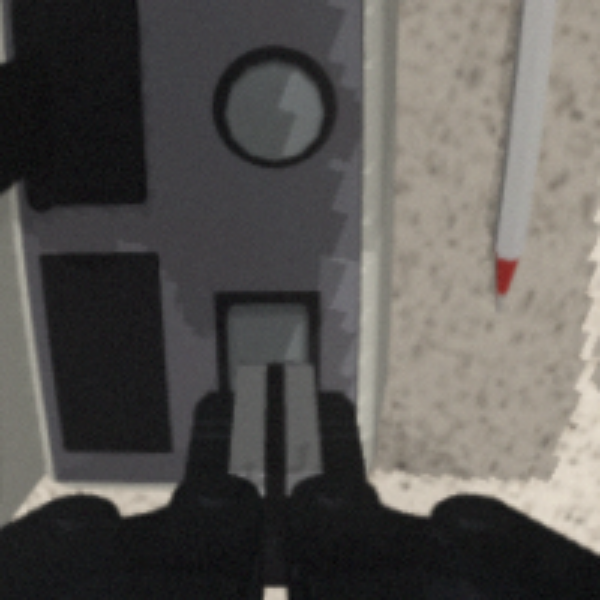

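```bash
python3 -m creep '[[0,-0.001,0.007,0,0,0,0],[0,0,0.007,0,0,0,0],[0,0,0,0,0,0,0]]'| egrep 'posi|contact'; for i in 1 2 3 4 5; do python3 -m creep '[[0,0,0.0015,0,0,0,0],[0,0,0,0,0,0,0]]'| egrep 'posi|contact'; done
```

```text
position: [0.4772, -0.0861, 0.0665]
contact_force: [0.7, 0.1, 2.5]
position: [0.4772, -0.0862, 0.0654]
contact_force: [2.0, 1.1, 3.8]
position: [0.4774, -0.0861, 0.0638]
contact_force: [2.7, 0.2, 5.3]
position: [0.4776, -0.0861, 0.0628]
contact_force: [-2.3, -0.5, 13.4]
position: [0.4777, -0.0861, 0.0624]
contact_force: [-8.5, 0.5, 37.2]
position: [0.4778, -0.0861, 0.062]
contact_force: [-17.1, 1.2, 60.5]
```

Bottomed at z≈0.063 (5 N until there, then hard). 60 N is needless; ease off to a light hold.

```bash
python3 -m creep '[[0,0,-0.0015,0,0,0,0],[0,0,-0.001,0,0,0,0],[0,0,0,0,0,0,0],[0,0,0,0,0,0,0]]'| egrep 'time|posi|contact'; python3 - <<'E'
from h import *
w=robot.camera("wrist")[:,:,::-1];s=np.mean([robot.camera("scene")[:,:,::-1].astype(float) for _ in range(4)],0).astype(np.uint8)
a=cv2.resize(w[90:320,120:350],(400,400));b=cv2.resize(s[140:250,265:375],(400,400),interpolation=cv2.INTER_CUBIC)
cv2.imwrite("pics/e16.png",np.hstack([a,b]));o=robot.observe();print(o["position"],o["contact_force"])
E
```

```text
time_s: 20.85
position: [0.4777, -0.086, 0.0627]
contact_force: [-3.6, 1.1, 20.5]
[ 0.4777 -0.0861  0.0627] [-3.4988  0.9997 21.6443]
```

View pics/e16.png

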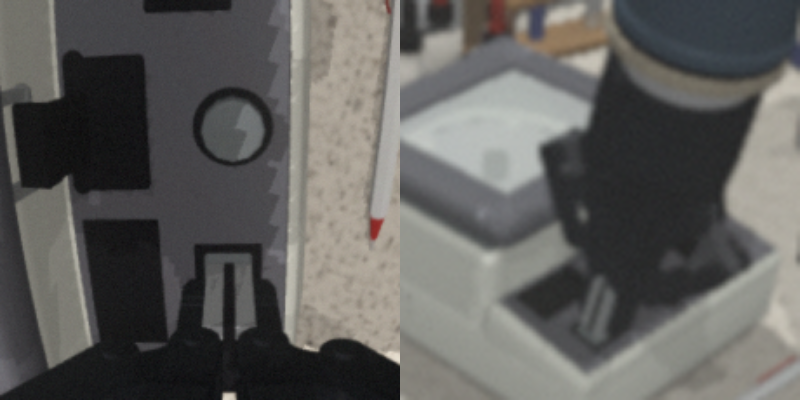

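```bash
python3 -c "
from rig import robot
print(robot.hand_in()); print(robot.observe()['contact_force'])"
```

```text
the job is handed in; nothing more can be done
None
the job is handed in; nothing more can be done
```

The job is done in the order asked and handed in at about 21 s of the 51 s limit, with the oblong short-spin key still held down.

- **Rocker:** I pressed its right end until it stopped. Scene and top pictures before and after show the right end down, the left end up, and the shadow by the right end gone.
- **Lid:** I pushed it along its arc and down until its catch held. I pressed its pad to z ≈ 0.107, lower than the 0.117 the text gives for a shut lid, and at first took it for not caught. After letting go, its corner measured z ≈ 0.114, and a fresh touch on the pad met it at about 0.118. An uncaught lid's pad would stand at 0.131 or more. It was still shut in the later pictures.
- **Short-spin key:** it went down about 4.5 mm by the tool's position, 0.5 mm short of the stated 5 mm. The force was about 5 N and then rose sharply, so I took that as the stop. While finding it, the fingertips pushed 60 N for a moment. I eased off and handed in at about 21 N.
- **Rest of the scene:** I never touched the round key or the paddle. The pen looked undisturbed in the wrist views, but I did not check the vial and slip box at the end.

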